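# Gauge the stepped block in the bench caliper

## Task

Set the stepped steel block down flat, without dropping it, in the channel of the bench caliper with its low step towards the sprung anvil, first sliding the jaw back if it is in the way, and let go of it. Then slide the caliper jaw up against the block until the anvil has been pushed in about half way, never to its stop, and leave the jaw holding it there. Leave the mug and the other blocks where they are.

Things in the scene. Friction and masses are not known exactly. Their poses are not given: they have to be found in the camera images.
- caliper: bench caliper, bolted to the bench at a varying place and yaw. Origin: on the bench under the middle of its channel; x = measuring axis, from anvil to jaw; y towards the beam; z up. Base plate 10 mm thick, x -95 to 60, y -38 to 70 mm. Grey fixed head behind the anvil: x -95 to -42, y -22 to 22, top z 50 mm; its arm to the beam: x -95 to -60, top z 40. Beam: x -95 to 145, y 66 to 104, top z 24 mm
- nest (a point): middle of the channel floor, at (0, 0, 10) mm in the caliper frame, same axes; the block's origin belongs here, give or take some mm along x. Brass side walls 29 mm apart (y +-14.5 mm), flaring to 36 mm at the top, 9 mm high above the floor, x -26 to 26 mm, both ends open
- anvil (a joint): sprung anvil, a steel foot 18 mm wide and 11 mm high in front of the grey head; 0 m = fully out, grows as it is pushed in towards -x of the caliper, stop at 0.008 m. Spring: 4 N at 0, 8 N at the stop. A black pointer on top of the head moves with it, along a white scale whose three lines stand at 0, 4 and 8 mm
- anvil_face (a point): middle of the anvil's contact face, at (-28, 0, 18) mm in the caliper frame when fully out; it moves towards -x as it is pushed in
- jaw (a joint): sliding jaw; 0 m = nearest the anvil, 40 mm between the jaw's face and the anvil; grows as the jaw slides back (+x of the caliper), up to 0.090 m. It stays where it is left; about 11 N moves it
- jaw_face (a point): middle of the sliding jaw's contact face, at (12 + jaw value in mm, 0, 28) mm in the caliper frame. The face is 22 mm wide, z 12 to 43 mm; the arm behind it reaches from the channel to the beam, 18 mm thick along x, top at z = 42 mm
- jaw_tab (a point): grip point of the jaw's upright brass tab, at (27 + jaw value in mm, 85, 62) mm in the caliper frame. Tab 14 mm thick along x, 26 mm along y, z 38 to 72 mm; it stands on the carriage, whose flat top is at z 38 mm and reaches 15 mm to the -x side and 21 mm to the +x side of this point
- step_block: the stepped steel block, 56 x 26 mm (x, y), loose on the bench: the only one with a low step. Origin: centre of its underside. Its full-height part, 34 mm high, spans x -10 to 28 mm; its low step, 14 mm high, spans x -28 to -10 mm. About 0.24 kg. In the channel its x axis points the same way as the caliper's
- toe (a point): the end of the block's low step: middle of the end face, 28 mm to -x of its origin, 7 mm above its underside
- plain_block: plain steel block, 56 x 26 x 34 mm, no step; leave alone. Origin: centre of its underside
- groove_block: steel block 50 x 32 x 32 mm with a 12 mm groove along its top; leave alone. Origin: centre of its underside
- mug: white mug, 80 mm across, 92 mm high, handle at its +y side; leave alone. Origin: centre of its underside
- bench_block: flat square steel bench block 75 x 75 x 20 mm; leave alone. Origin: centre of its underside
- mandrel_stand: fixed obstacle: wooden foot 50 x 50 x 30 mm with an upright tapered steel ring mandrel, 25 mm across, up to 225 mm above the bench. Origin: centre of its underside
Mind the look-alikes: they are no part of the job. Leave any black or turquoise look-alike of the step_block alone.

How it is judged (in metres and radians):
On the way, in this order (a step that is already met when the one before it is completed fails the run):
1. the stepped block lies flat in the channel, low step towards the anvil, let go of and not touched by the jaw (z of step_block in the frame of caliper between 0.008 and 0.0125 m and y of step_block in the frame of caliper between -0.004 and 0.004 m and angle between step_block's own z axis and vertical below 0.06 rad and angle between the x axis of step_block and the x axis of caliper, either way round below 0.08 rad and x of toe in the frame of caliper below -0.005 m and contact force between each of the fingers, jaw and step_block below 0.1 N), for 0.2 s.
2. the jaw presses the block against the anvil, pushed in 2 to 6.5 mm (z of step_block in the frame of caliper between 0.008 and 0.0125 m and y of step_block in the frame of caliper between -0.004 and 0.004 m and angle between step_block's own z axis and vertical below 0.06 rad and angle between the x axis of step_block and the x axis of caliper, either way round below 0.08 rad and x of toe in the frame of caliper below -0.005 m and value of joint anvil between 0.002 and 0.0065 m and contact force between jaw and step_block above 1 N), for 0.3 s.
At the end, for the whole second after the job is handed in: Stepped block at rest in the channel: within 2.5 mm of the floor, 4 mm of the middle across, 0.06 rad of level and 0.08 rad of the measuring axis, low step to the anvil; the released jaw presses it (over 1 N) against the anvil, which is in by 2 to 6.5 of its 8 mm; jaw still (all of step 2 and linear speed of step_block below 0.01 m/s and velocity of joint jaw below 0.005 m/s); the robot touches nothing.
It fails at once if the anvil is driven to its stop (over 7.5 mm) (value of joint anvil above 0.0075 m).
It fails at once if the stepped block is dropped into the caliper: over the channel, let go of more than 15 mm above its floor (contact force between the fingers and step_block below 0.1 N and z of step_block in the frame of caliper above 0.025 m and horizontal distance between step_block and nest below 0.04 m).
It fails at once if the mug or another block is disturbed (moved over 15 mm) (distance of any of plain_block, groove_block, mug, bench_block from where it was at the start of the episode above 0.015 m).
It also fails if it takes over 67 s, if anything falls off the work surface, if the arm or the gripper's body presses on something with over 40 N, if the wrist force passes 120 N, or if a joint passes its speed limit or range.

## Robot

A 6-joint arm with a two-finger parallel gripper is mounted at the origin on the work surface. World frame = base frame: x ahead of the robot, y to its left, z up, the work surface at z = 0. Lengths are in m, angles in degrees, forces in N, time in s.
With the tool pointing down it reaches from about 0.4 to 0.825 m from the base axis. Payload 7 kg.
Tool frame: the origin (TCP) lies midway between the tips of the shut fingers; the grasp point (between the pads) lies 19 mm behind it (r.grip_depth is the distance from the TCP to the grasp point, in m); z points along the fingers, y is the line along which they close (so a half turn about z gives the same grasp; the last joint's range is limited). The gripper opens to 88 mm and grips with 3 to 60 N. Pads are 19 mm wide; open, the fingers measure 130 mm over their backs; the gripper's body (78 mm by 193 mm) begins 47 mm behind the grasp point.
Start: joints at [-48.123, 20.546, 0.682, 0, -70.136, -16.507], TCP at [0.289, -0.61, 0.227] pointing down, gripper open.
Joint ranges: [-176.03, 176.03], [-82.01, 121.73], [-58.28, 71.71], [-173.87, 95.51], [-174.79, -0.11], [-173.66, 173.66]. Speed limits (degrees/s): [136.94, 136.94, 172.46, 180, 180, 180].

## Interface

Orientations are given as [roll, pitch, yaw] about the fixed x, y, z axes, in that order (R = Rz(yaw) Ry(pitch) Rx(roll)).
In Python, from plant import r, capture, close_job, search_frame, outline_of gives the robot as it stands.
- The arm moves only by the shell command python3 -m creep 'ROWS' [FORCE]. ROWS is JSON, a list of rows, each a list of 7 numbers: the finger opening in mm, from 0 to 87.6, then the shift along the world's x, y, z in units of 25 mm (1.0 is 25 mm), then the turn, a rotation vector about the world's x, y, z in degrees. In form: [[hand, x, y, z, ax, ay, az], ...]. A call has 1 to 8 rows; each row shifts and turns the commanded pose from where the row before left it; what a row does not reach is not made up. A row lasts 1/12 s, in which the tool goes at most 41.7 mm and 7.16 degrees, less where a joint would pass 70% of its speed; a pose out of reach is approached as far as the arm can. A call is refused whole if a number of a shift passes 1 or a number of a turn 7.16, either way. A call with a gripper value outside its range is refused whole. The fingers move at their own pace and stop on an object; FORCE is the grip in N (left out, the last holds). Time passes only in rows, so rows that do not move let the fingers close. It gives the time, the measured TCP pose, the force, the opening and the grip force at its end, in the units of the state.
- r.get_state(): the state, without advancing time (a new reading comes with each control period).
- capture(name): name is "side" or "top"; returns a dict with "frame" (400x640x3 uint8, red, green, blue), "K" (3x3 intrinsics, pixels), "origin" and "rotation" of the camera in the world. Camera axes: x right, y down, z forward; pixel columns grow to the right and rows downward; lengths in m; the calibration is good to about 2 mm. A picture is of the moment at which its call begins. There is no depth.
- close_job(): hands the job in; it is judged then, once.
Trained networks look in a picture, given as the dict that the camera call returned (one of the last four; its "shot" number tells which), for a name from the list of things; names that differ only in an ending like _2 or _b are one class to them, and where a whole thing is asked for, a point or a joint stands for the part that bears it (a point fixed in the world has none). Each returns a list of dicts, best first, with "conf" (0 to 1); they miss things now and then, are a little off and sometimes report something else, mostly with a low value. They report only what shows in the picture. A call takes as long as a camera call. They do not tell look-alikes from the thing itself.
- search_frame(picture, target): "bbox" ([left, top, right, bottom] in pixels, round what is visible of it).
- outline_of(picture, target): "region" (400x640 bool, what is visible of it) and "bbox" ([left, top, right, bottom] in pixels, round what is visible of it).
The state is a dict: "time_s": time; "joints": joint angles; "qd": joint speeds; "joint_torque": joint torques, N m; "tcp_pos": TCP position; "eef_rot": TCP orientation; "contact_force": force on the tool from outside, world axes, zero at the start; "moment": the same for the moment, N m; "gripper_width": finger opening in m; "gripper_force": force on a finger pad.
Only numpy, scipy, OpenCV 4.12 (cv2) and the standard library are available. Lean on these libraries where they do the work, as an engineer would, in place of code of your own. Each camera call takes 0.05 s, during which the arm holds its last target. There are 200 camera calls.

## Working session

There is one attempt and no reset: what is moved stays moved. The work goes in short steps, Python scripts to look and compute and a shell command to move; the robot and the scene stay as the last step left them, time stands still between calls to the robot, and variables do not carry over. Pictures are saved under pics/ and viewed, at most 10 in all, crops included, and the job is handed in when it is done.

```bash
ls; mkdir -p pics
python3 - <<'E'
from plant import *
import cv2,numpy as np
for n in ("side","top"):
    c=capture(n); cv2.imwrite(f"pics/{n}0.png",c["frame"][:,:,::-1])
    print(n,c["K"].tolist(),c["origin"],np.round(c["rotation"],4).tolist())
    for t in ["caliper","anvil","jaw","jaw_tab","step_block","plain_block","mug","mandrel_stand"]:
        print(t,[(d["bbox"],round(d["conf"],2)) for d in search_frame(c,t)][:4])
print(r.get_state())
E
```

```text
pics
side [[459.7964961306162, 0.0, 324.90024418138637], [0.0, 459.7964961306162, 195.74818653808984], [0.0, 0.0, 1.0]] [0.22766357 0.72744877 0.8769142 ] [-137.6052, 0.1787, -150.345]
caliper [([357.6, 106.9, 423.9, 179.4], 0.78)]
anvil []
jaw [([357.4, 143.3, 397.9, 170.0], 0.68)]
jaw_tab [([359.5, 139.2, 398.3, 168.0], 0.8)]
step_block [([268.0, 255.3, 294.2, 276.5], 0.95), ([322.5, 194.1, 347.1, 215.3], 0.87), ([301.9, 228.6, 320.9, 249.3], 0.79), ([345.4, 278.3, 372.0, 293.2], 0.79)]
plain_block [([347.9, 227.2, 371.8, 244.6], 0.64)]
mug [([224.0, 202.2, 262.4, 257.3], 0.7)]
mandrel_stand [([285.4, 120.7, 305.0, 195.6], 0.9)]
top [[474.3763541355235, 0.0, 313.8949723451313], [0.0, 474.3763541355235, 192.6003836516914], [0.0, 0.0, 1.0]] [0.49954998 0.06921122 1.19945202] [-175.0448, 1.7158, -90.9771]
caliper [([393.4, 171.5, 500.9, 234.9], 0.95)]
anvil [([467.1, 187.6, 471.3, 190.3], 0.46)]
jaw [([404.6, 183.0, 424.2, 226.9], 0.85)]
jaw_tab [([405.6, 178.2, 423.6, 227.7], 0.79)]
step_block [([249.9, 249.9, 264.5, 274.9], 0.8), ([230.7, 186.6, 257.3, 199.3], 0.76), ([273.7, 195.3,
[... 312 characters left out ...]
], 0.73)]
{'time_s': 0.9, 'joints': array([-4.81231257e+01,  2.05450321e+01,  6.81954914e-01, -3.20552351e-04,
       -7.01355490e+01, -1.65074699e+01]), 'qd': array([ 0.02225786,  0.06554847,  0.03916288, -0.15032068, -0.13427731,
       -0.08543504]), 'joint_torque': array([-4.91836545e-04, -5.82356501e+01,  2.93305153e+01,  7.00229600e+00,
        1.25255765e-02, -3.25286362e-05]), 'tcp_pos': array([ 0.28918787, -0.60989101,  0.22657521]), 'eef_rot': array([-1.79998768e+02,  6.79406088e-04, -1.54630704e+02]), 'contact_force': array([ 0.74306783, -1.17895363, -0.5587569 ]), 'moment': array([ 0.021292  ,  0.05057984, -0.00971099]), 'gripper_force': 0.0, 'gripper_width': 0.08757509505597927}
```

Run:
```python
import cv2
a=cv2.imread("pics/top0.png")[110:290,220:520]
b=cv2.imread("pics/side0.png")[90:310,210:440]
cv2.imwrite("pics/t1.png",cv2.resize(a[:,:],(780,468),interpolation=cv2.INTER_CUBIC))
cv2.imwrite("pics/s1.png",cv2.resize(b,(627,600),interpolation=cv2.INTER_CUBIC))
```

```text
(no output)
```

View pics/t1.png

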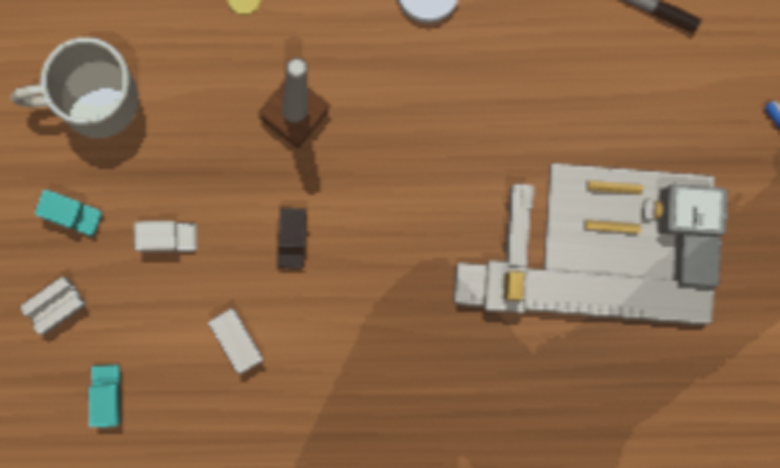

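View pics/s1.png

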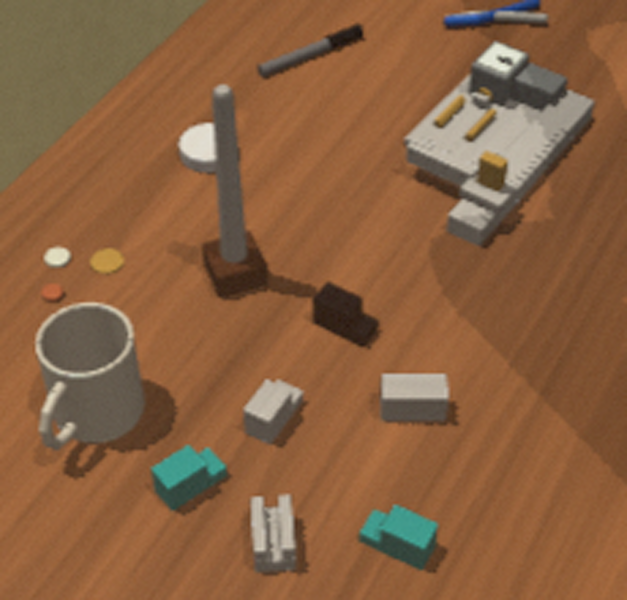

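Run:
```python
import cv2
a=cv2.imread("pics/top0.png"); b=cv2.imread("pics/side0.png")
def crop(im,x0,y0,w,h,s,n):
    o=cv2.resize(im[y0:y0+h,x0:x0+w],None,fx=s,fy=s,interpolation=cv2.INTER_CUBIC)
    for x in range(0,w,10):
        cv2.line(o,(x*s,0),(x*s,6),(0,0,255),1); cv2.putText(o,str(x0+x),(x*s,16),0,.35,(0,0,255),1)
    for y in range(0,h,10):
        cv2.line(o,(0,y*s),(6,y*s),(0,0,255),1); cv2.putText(o,str(y0+y),(7,y*s+4),0,.35,(0,0,255),1)
    cv2.imwrite(n,o)
crop(a,390,165,114,76,7,"pics/t2.png"); crop(b,352,100,80,84,7,"pics/s2.png")
import numpy as np
o=np.zeros((400,800,3),np.uint8)
crop(a,268,190,38,38,10,"pics/x.png"); o[:380,:380]=cv2.imread("pics/x.png")
crop(b,296,224,38,38,10,"pics/x.png"); o[:380,400:780]=cv2.imread("pics/x.png")
cv2.imwrite("pics/b2.png",o)
```

```text
(no output)
```

View pics/t2.png

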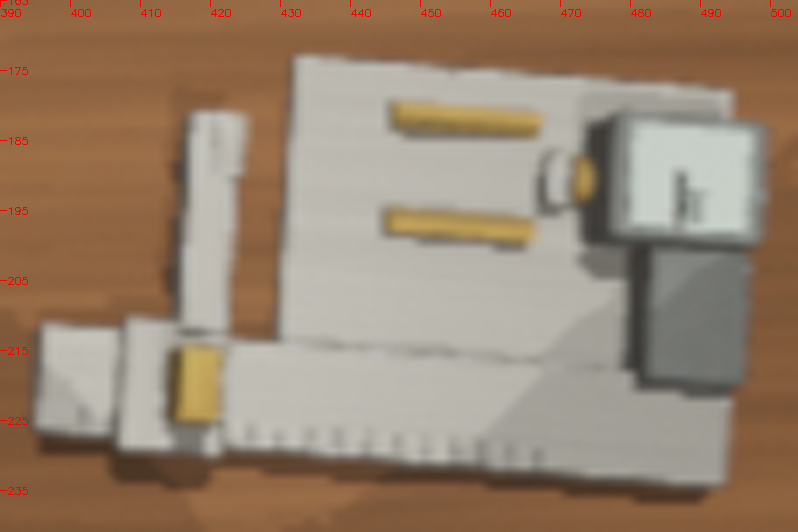

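View pics/s2.png

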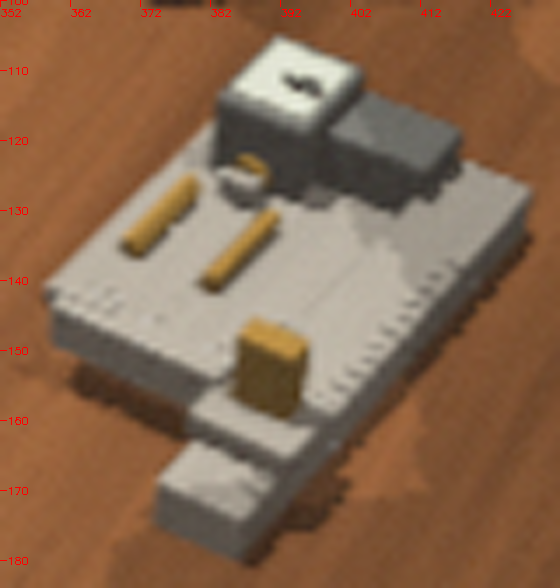

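View pics/b2.png

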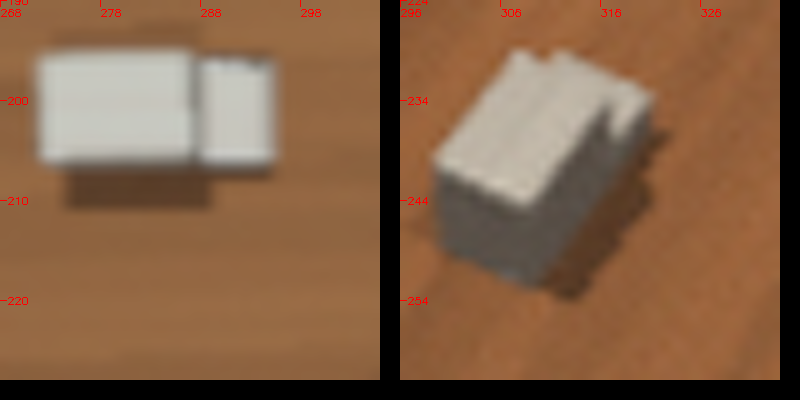

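```bash
cat > h.py <<'E'
import numpy as np
from scipy.spatial.transform import Rotation as R
from scipy.optimize import least_squares
CAM={"side":([459.796,324.900,195.748],[0.22766357,0.72744877,0.8769142],[-137.6052,0.1787,-150.345]),
"top":([474.376,313.895,192.600],[0.49954998,0.06921122,1.19945202],[-175.0448,1.7158,-90.9771])}
def proj(n,P):
    (f,cx,cy),o,e=CAM[n]; q=(np.atleast_2d(P)-o)@R.from_euler("xyz",e,degrees=True).as_matrix()
    return q[:,:2]/q[:,2:]*f+[cx,cy]
def world(p,L):
    c,s=np.cos(p[2]),np.sin(p[2]); L=np.atleast_2d(L)/1000
    return np.c_[p[0]+c*L[:,0]-s*L[:,1],p[1]+s*L[:,0]+c*L[:,1],L[:,2]]
E
cat > fit.py <<'E'
from h import *
# model pt (mm), j-dependent flag, pixel in crop
T=[(60,-38,10,0,294,55),(-42,-22,50,0,616,112),(-95,-22,50,0,768,122),(-95,22,50,0,762,248),(-42,22,50,0,608,240),(-95,-38,10,0,734,91),
(-95,104,24,0,726,487),(145,104,24,0,35,430),(145,66,24,0,41,322),(34,72,72,1,183,347),(20,72,72,1,221,347),(20,98,72,1,215,422),(34,98,72,1,175,422)]
S=[(60,-38,10,0,45,291),(145,66,24,0,157,485),(145,104,24,0,243,518),(-42,-22,50,0,216,97),(-95,-22,50,0,279,38),(-95,22,50,0,362,68),(-42,22,50,0,305,127),(-95,104,24,0,532,190),
(34,72,72,1,238,335),(34,98,72,1,304,358),(20,72,72,1,252,319),(20,98,72,1,308,340)]
BT=[(28,-13,34,0,40,55),(28,13,34,0,40,163),(-10,-13,34,0,194,52),(-10,13,34,0,192,163),(-28,-13,14,0,272,60),(-28,13,14,0,272,165)]
BS=[(28,-13,34,0,36,160),(28,13,34,0,130,207),(-10,-13,34,0,118,52),(-10,13,34,0,212,103),(-28,13,14,0,252,97),(28,13,0,0,133,288),(28,-13,0,0,45,250)]
def run(sets,p0,nm):
    def res(p):
        out=[]
        for cam,A,x0,y0,s in sets:
            A=np.array(A,float); L=A[:,:3].copy(); L[:,0]+=A[:,3]*p[3]*100
            out.append(proj(cam,world(p,L))-np.c_[x0+(A[:,4]+.5)/s-.5,y0+(A[:,5]+.5)/s-.5])
        return np.vstack(out).ravel()
    r=least_squares(res,p0,loss="soft_l1"); print(nm,[s[0] for s in sets],np.round(r.x,4),"yaw",round(np.degrees(r.x[2]),2),"rms",np.sqrt(np.mean(r.fun**2)).round(2)); return r,res(r.x).reshape(-1,2).round(1).tolist()
t=("top",T,390,165,7);s=("side",S,352,100,7);bt=("top",BT,268,190,10);bs=("side",BS,296,224,10)
p=[.5,-.3,1.57,.7]
for ss in ([t],[s],[t,s]): c,e=run(ss,p,"cal")
print(e)
for ss in ([bt],[bs],[bt,bs]): b,e=run(ss,[.5,.13,1.57,0],"blk")
print(e)
for y in (-18,-14.5,14.5,18):
  z=19 if abs(y)>15 else 10
  q=proj("top",world(c.x,[(26,y,z),(-26,y,z)])); print(y,((q-[390,165]+.5)*7-.5).round(0).tolist())
E
python3 fit.py
```

```text
cal ['top'] [ 0.6042 -0.2492  1.4693  0.7098] yaw 84.18 rms 0.23
cal ['side'] [ 0.6021 -0.2476  1.4748  0.704 ] yaw 84.5 rms 0.54
cal ['top', 'side'] [ 0.6035 -0.249   1.472   0.7107] yaw 84.34 rms 0.52
[[0.0, 0.4], [-0.3, -0.0], [0.2, 0.3], [0.1, 0.4], [-0.1, -0.2], [-0.4, 0.1], [-0.2, 0.4], [0.0, 0.6], [0.2, 0.6], [-0.4, -0.0], [0.1, 0.4], [0.3, 0.7], [0.0, 0.2], [-0.5, -1.1], [-0.5, -0.8], [-0.3, 0.3], [-0.7, -0.6], [-0.7, -1.1], [0.5, -0.2], [-0.2, 0.6], [0.0, -0.5], [-0.8, -0.3], [-1.5, 0.2], [-0.1, -0.9], [0.5, -0.2]]
blk ['top'] [0.5836 0.1794 1.559  0.    ] yaw 89.32 rms 0.15
blk ['side'] [0.5819 0.1799 1.5619 0.    ] yaw 89.49 rms 0.44
blk ['top', 'side'] [0.5828 0.1795 1.5683 0.    ] yaw 89.86 rms 0.41
[[-0.1, 0.6], [-0.0, 0.3], [-0.2, 0.6], [0.1, 0.0], [-0.1, 0.3], [-0.0, 0.2], [-0.5, 0.1], [-0.2, -0.1], [-0.1, -0.5], [0.1, -1.2], [0.1, -0.7], [-0.1, 0.6], [-0.8, -0.1]]
-18 [[393.0, 118.0], [540.0, 129.0]]
-14.5 [[386.0, 130.0], [532.0, 142.0]]
14.5 [[381.0, 211.0], [528.0, 223.0]]
18 [[387.0, 219.0], [535.0, 230.0]]
```

```bash
python3 -m creep '[[60,0.37,1,0,0,0,2],[60,0.37,1,0,0,0,2],[60,0.37,1,0,0,0,2],[60,0.37,1,0,0,0,2],[60,0.37,1,0,0,0,2],[60,0.37,1,0,0,0,2],[60,0.37,1,0,0,0,2],[60,0.37,1,0,0,0,2]]' 30
python3 -m creep '[[60,0.37,1,0,0,0,2],[60,0.37,1,0,0,0,2],[60,0.37,1,0,0,0,2],[60,0.37,1,0,0,0,2],[60,0.37,1,0,0,0,2],[60,0.37,1,0,0,0,2],[60,0.37,1,0,0,0,2],[60,0.37,1,0,0,0,2]]'
python3 -m creep '[[60,0.37,1,0,0,0,2],[60,0.37,1,0,0,0,2],[60,0.37,1,0,0,0,2],[60,0.37,1,0,0,0,2],[60,0.37,1,0,0,0,2],[60,0.37,1,0,0,0,2],[60,0.37,1,0,0,0,2],[60,0.37,1,0,0,0,2]]'
python3 -m creep '[[60,0.37,1,0,0,0,2],[60,0.37,1,0,0,0,2],[60,0.37,1,0,0,0,2],[60,0.37,1,0,0,0,2],[60,0.37,1,0,0,0,2],[60,0.37,1,0,0,0,2],[60,0.37,1,0,0,0,2],[60,0,0,0,0,0,0]]'
```

```text
time_s: 1.57
tcp_pos: [0.3634, -0.4087, 0.2267]
eef_rot: [-180.0, 0.0, -138.5]
contact_force: [0.3, -0.1, -1.2]
gripper_width: 0.0597
gripper_force: 0.0
time_s: 2.23
tcp_pos: [0.4375, -0.2087, 0.2269]
eef_rot: [-180.0, 0.0, -122.5]
contact_force: [0.3, -1.4, 0.5]
gripper_width: 0.0599
gripper_force: 0.0
time_s: 2.9
tcp_pos: [0.5115, -0.0085, 0.2269]
eef_rot: [-180.0, 0.0, -106.5]
contact_force: [0.5, -0.4, -0.2]
gripper_width: 0.0598
gripper_force: 0.0
time_s: 3.57
tcp_pos: [0.5774, 0.1688, 0.226]
eef_rot: [-180.0, 0.0, -92.4]
contact_force: [0.6, -0.6, -0.1]
gripper_width: 0.0602
gripper_force: 0.0
```

Run:
```python
from h import *
f=lambda px,z:least_squares(lambda q:proj("top",[q[0],q[1],z])[0]-px,[.6,.1]).x
print("mug",f([253.1,141],.092),"mandrel top",f([333.5,136],.225))
for e in ((236.5,141),(269.7,141)): print(f(e,.092))
```

```text
mug [0.72204046 0.24312511] mandrel top [0.70200909 0.05411542]
[0.72295094 0.28276963]
[0.72113191 0.20356506]
```

```bash
python3 -m creep '[[60,0.22,0.55,0,0,0,1.8],[60,0,0,-1,0,0,0],[60,0,0,-1,0,0,0],[60,0,0,-1,0,0,0],[60,0,0,-1,0,0,0],[60,0,0,-1,0,0,0],[60,0,0,-1,0,0,0],[60,0,0,0,0,0,0]]'
```

```text
time_s: 4.23
tcp_pos: [0.5786, 0.1773, 0.0717]
eef_rot: [179.6, -0.2, -90.9]
contact_force: [-1.3, -0.6, -0.7]
gripper_width: 0.0597
gripper_force: 0.0
```

```bash
python3 -m creep '[[60,0,0,0,0,0,0],[60,0,0,0,0,0,0]]'
```

```text
time_s: 4.4
tcp_pos: [0.5824, 0.1792, 0.078]
eef_rot: [-179.9, 0.0, -90.8]
contact_force: [-0.3, 0.1, -0.4]
gripper_width: 0.0602
gripper_force: 0.0
```

```bash
python3 -m creep '[[60,0.02,0.13,-0.5,0,0,0.2],[60,0,0,-0.7,0,0,0],[60,0,0,-0.7,0,0,0],[60,0,0,-0.5,0,0,0],[60,0,0,-0.2,0,0,0],[60,0,0,0,0,0,0],[60,0,0,0,0,0,0]]'
```

```text
time_s: 4.98
tcp_pos: [0.5829, 0.1826, 0.013]
eef_rot: [-179.9, 0.1, -90.6]
contact_force: [-0.4, -0.1, -0.2]
gripper_width: 0.0599
gripper_force: 0.0
```

```bash
python3 -m creep '[[20,0,0,0,0,0,0],[20,0,0,0,0,0,0],[20,0,0,0,0,0,0],[20,0,0,0,0,0,0],[20,0,0,0,0,0,0],[20,0,0,0,0,0,0]]' 40
python3 -m creep '[[20,0,0,0.5,0,0,0],[20,0,0,1,0,0,0],[20,0,0,1,0,0,0],[20,0,0,1,0,0,0],[20,0,0,1,0,0,0],[20,0,0,1,0,0,0],[20,0,0,1,0,0,0],[20,0,0,1,0,0,0]]'
```

```text
time_s: 5.48
tcp_pos: [0.5824, 0.1823, 0.0119]
eef_rot: [-180.0, 0.0, -90.6]
contact_force: [-0.7, -0.6, -1.0]
gripper_width: 0.0258
gripper_force: 37.1
time_s: 6.15
tcp_pos: [0.5812, 0.1818, 0.1997]
eef_rot: [179.9, -0.0, -90.6]
contact_force: [0.6, 0.4, -2.6]
gripper_width: 0.0259
gripper_force: 40.0
```

```bash
python3 -m creep '[[20,0,-0.5,0.4,0,0,0],[20,0,-1,0,0,0,0],[20,0,-1,0,0,0,0],[20,0,-1,0,0,0,0],[20,0,-1,0,0,0,0],[20,0,-1,0,0,0,0],[20,0,-1,0,0,0,0],[20,0,-1,0,0,0,0]]'
python3 -m creep '[[20,0.1,-1,0,0,0,-0.6],[20,0.1,-1,0,0,0,-0.6],[20,0.1,-1,0,0,0,-0.6],[20,0.1,-1,0,0,0,-0.6],[20,0.1,-1,0,0,0,-0.6],[20,0.1,-1,0,0,0,-0.6],[20,0.1,-1,0,0,0,-0.6],[20,0.1,-1,0,0,0,-0.6]]'
python3 -m creep '[[20,0,-0.8,0,0,0,-0.4],[20,0,-0.5,0,0,0,0],[20,0,0,0,0,0,0],[20,0,0,0,0,0,0]]'
```

```text
time_s: 6.82
tcp_pos: [0.5808, -0.0071, 0.2079]
eef_rot: [179.9, -0.0, -90.6]
contact_force: [1.1, -0.4, -2.1]
gripper_width: 0.0261
gripper_force: 40.0
time_s: 7.48
tcp_pos: [0.6008, -0.2068, 0.2077]
eef_rot: [179.9, 0.0, -95.5]
contact_force: [0.3, 0.4, -2.2]
gripper_width: 0.0257
gripper_force: 40.0
time_s: 7.82
tcp_pos: [0.601, -0.2384, 0.208]
eef_rot: [179.9, 0.0, -95.9]
contact_force: [-0.1, 0.3, -3.5]
gripper_width: 0.0256
gripper_force: 40.0
```

```bash
python3 -m creep '[[20,0.16,-0.07,-0.6,0,0,0],[20,0,0,-1,0,0,0],[20,0,0,-1,0,0,0],[20,0,0,-1,0,0,0],[20,0,0,-1,0,0,0],[20,0,0,-0.6,0,0,0],[20,0,0,-0.2,0,0,0],[20,0,0,0,0,0,0]]'
python3 - <<'E'
from plant import *
import cv2,numpy as np
o=np.zeros((560,800,3),np.uint8)
def crop(im,x0,y0,w,h,s):
    o=cv2.resize(im[y0:y0+h,x0:x0+w],None,fx=s,fy=s,interpolation=cv2.INTER_CUBIC)
    for x in range(0,w,10): cv2.putText(o,str(x0+x),(x*s,10),0,.3,(0,0,255),1)
    for y in range(0,h,10): cv2.putText(o,str(y0+y),(0,y*s+4),0,.3,(0,0,255),1)
    return o
c=capture("side");a=c["frame"][:,:,::-1]; cv2.imwrite("pics/side3.png",a)
o[:560,:400]=crop(a,352,80,50,70,8)
c=capture("top");a=c["frame"][:,:,::-1]; cv2.imwrite("pics/top3.png",a)
o[:560,400:]=crop(a,435,160,50,70,8)
cv2.imwrite("pics/m3.png",o); print(r.get_state()["tcp_pos"],r.get_state()["eef_rot"])
E
```

```text
time_s: 8.48
tcp_pos: [0.605, -0.2386, 0.0726]
eef_rot: [179.8, 0.0, -95.8]
contact_force: [-0.4, -0.8, -2.9]
gripper_width: 0.0259
gripper_force: 40.0
[ 0.60667938 -0.23928502  0.07504299] [-1.79936916e+02 -1.74668467e-02 -9.57691451e+01]
```

View pics/m3.png

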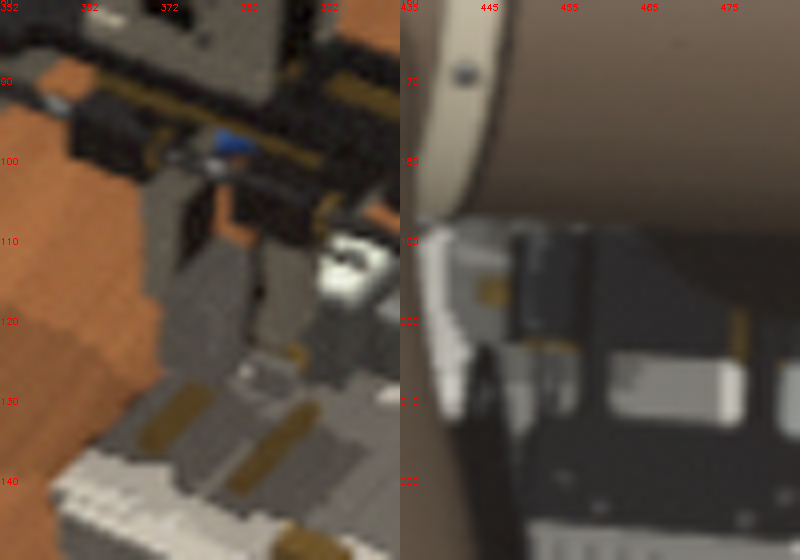

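```bash
python3 - <<'E'
from h import *
y=np.radians(84.2)
P=[.6067-.003*np.cos(y),-.2393-.003*np.sin(y),y]
L=np.array([(28,-13,0),(28,13,0),(28,13,34),(28,-13,34),(-28,13,0)],float)+[0,0,63]
print(((proj("side",world(P,L))-[352,80]+.5)*8-.5).round(0))
print("per mm y,x",(proj("side",[.607,-.24,.065])-proj("side",[.606,-.24,.065]))*8,(proj("side",[.606,-.239,.065])-proj("side",[.606,-.24,.065]))*8)
for nm,c in (("top",(.6042,-.2492)),("both",(.6035,-.249))):
  d=np.array(P[:2])-c; print(nm,d@[np.cos(y),np.sin(y)],d@[-np.sin(y),np.cos(y)])
C=[.6042,-.2492,1.4693]
# side-view walls predicted from top fit, in this crop
for w in [(26,-14.5,19),(26,14.5,19),(-26,-14.5,19),(-26,14.5,19)]: print(w,((proj("side",world(C,w))-[352,80]+.5)*8-.5).round(0))
E
python3 - <<'E'
import cv2
b=cv2.imread("pics/side3.png")[95:150,360:410]
cv2.imwrite("pics/s4.png",cv2.resize(cv2.convertScaleAbs(b,alpha=1.8,beta=10),None,fx=10,fy=10,interpolation=cv2.INTER_CUBIC))
E
```

```text
[[148. 354.]
 [212. 382.]
 [221. 303.]
 [155. 276.]
 [294. 299.]]
per mm y,x [[-2.58548154 -0.87788993]] [[-1.21251745  1.55729394]]
top 0.007101959760362377 -0.0014867444299608986
both 0.006973723026624668 -0.0022033721855775636
(26, -14.5, 19) [[153. 438.]]
(26, 14.5, 19) [[223. 468.]]
(-26, -14.5, 19) [[228. 363.]]
(-26, 14.5, 19) [[296. 392.]]
```

View pics/s4.png

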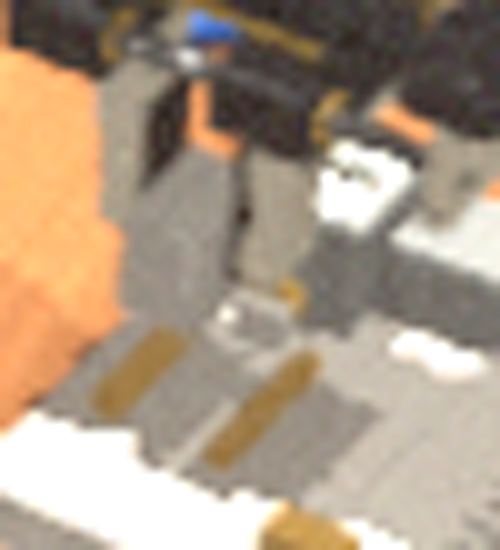

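```bash
python3 -m creep '[[20,-0.06,0,-0.4,0,0,0],[20,0,0,-0.5,0,0,0],[20,0,0,-0.5,0,0,0],[20,0,0,-0.4,0,0,0],[20,0,0,0,0,0,0],[20,0,0,0,0,0,0]]'
python3 -m creep '[[20,0,0,-0.05,0,0,0],[20,0,0,-0.05,0,0,0],[20,0,0,0,0,0,0],[20,0,0,0,0,0,0]]'
```

```text
time_s: 9.08
tcp_pos: [0.6038, -0.2396, 0.028]
eef_rot: [179.9, -0.0, -95.8]
contact_force: [0.7, 0.5, -2.5]
gripper_width: 0.026
gripper_force: 40.0
time_s: 9.42
tcp_pos: [0.6045, -0.2397, 0.0268]
eef_rot: [-180.0, 0.0, -95.8]
contact_force: [0.5, -0.6, -2.5]
gripper_width: 0.0253
gripper_force: 40.0
```

Block bottom is at about z 15 mm with no contact; continue down.

```bash
python3 -m creep '[[20,0,0,-0.05,0,0,0],[20,0,0,-0.05,0,0,0],[20,0,0,0,0,0,0],[20,0,0,0,0,0,0]]'
python3 -m creep '[[20,0,0,-0.04,0,0,0],[20,0,0,-0.04,0,0,0],[20,0,0,0,0,0,0],[20,0,0,0,0,0,0]]'
```

```text
time_s: 9.75
tcp_pos: [0.6044, -0.2396, 0.024]
eef_rot: [180.0, 0.0, -95.8]
contact_force: [-0.7, -0.0, -3.6]
gripper_width: 0.0259
gripper_force: 40.0
time_s: 10.08
tcp_pos: [0.6044, -0.2396, 0.022]
eef_rot: [180.0, -0.0, -95.8]
contact_force: [-0.0, 1.1, -3.0]
gripper_width: 0.0255
gripper_force: 40.0
```

```bash
python3 -m creep '[[20,0,0,-0.04,0,0,0],[20,0,0,0,0,0,0],[20,0,0,0,0,0,0]]'
python3 -m creep '[[20,0,0,-0.04,0,0,0],[20,0,0,0,0,0,0],[20,0,0,0,0,0,0]]'
```

```text
time_s: 10.33
tcp_pos: [0.6045, -0.2397, 0.0218]
eef_rot: [-180.0, -0.0, -95.8]
contact_force: [-2.2, 2.2, 5.5]
gripper_width: 0.0259
gripper_force: 40.0
time_s: 10.58
tcp_pos: [0.6045, -0.2397, 0.0218]
eef_rot: [-180.0, -0.0, -95.8]
contact_force: [-4.7, 3.1, 13.0]
gripper_width: 0.0255
gripper_force: 40.0
```

```bash
python3 -m creep '[[44,0,0,0,0,0,0],[44,0,0,0,0,0,0],[44,0,0,0,0,0,0],[44,0,0,0.3,0,0,0],[44,0,0,1,0,0,0],[44,0,0,1,0,0,0],[44,0,0,1,0,0,0],[44,0,0,0,0,0,0]]'
python3 -m creep '[[44,0,0,1,0,0,0],[44,0,0,1,0,0,0],[44,-0.5,1,1,0,0,0],[44,-1,1,0,0,0,0],[44,-1,1,0,0,0,0],[44,-1,1,0,0,0,0],[44,-1,1,0,0,0,0],[44,0,0,0,0,0,0]]'
python3 - <<'E'
from plant import *
import cv2,numpy as np
o=np.zeros((532,800,3),np.uint8)
def crop(im,x0,y0,w,h,s):
    o=cv2.resize(im[y0:y0+h,x0:x0+w],None,fx=s,fy=s,interpolation=cv2.INTER_CUBIC)
    for x in range(0,w,10): cv2.putText(o,str(x0+x),(x*s,10),0,.3,(0,0,255),1)
    for y in range(0,h,10): cv2.putText(o,str(y0+y),(0,y*s+4),0,.3,(0,0,255),1)
    return o
c=capture("side");a=c["frame"][:,:,::-1]
o[:532,:399]=crop(a,352,100,57,76,7)
c=capture("top");a=c["frame"][:,:,::-1]
o[:532,400:799]=crop(a,440,165,57,76,7)
cv2.imwrite("pics/m5.png",o); print(r.get_state()["tcp_pos"],r.get_state()["eef_rot"])
E
```

```text
time_s: 11.25
tcp_pos: [0.6077, -0.2406, 0.1086]
eef_rot: [-179.5, -0.1, -95.8]
contact_force: [1.6, -1.2, 0.6]
gripper_width: 0.0441
gripper_force: 0.0
time_s: 11.92
tcp_pos: [0.4879, -0.1121, 0.1781]
eef_rot: [180.0, 0.1, -95.8]
contact_force: [-1.2, 0.3, -0.5]
gripper_width: 0.044
gripper_force: 0.0
[ 0.49179647 -0.11382195  0.17868274] [-1.79879011e+02  2.21865831e-02 -9.56998187e+01]
```

View pics/m5.png

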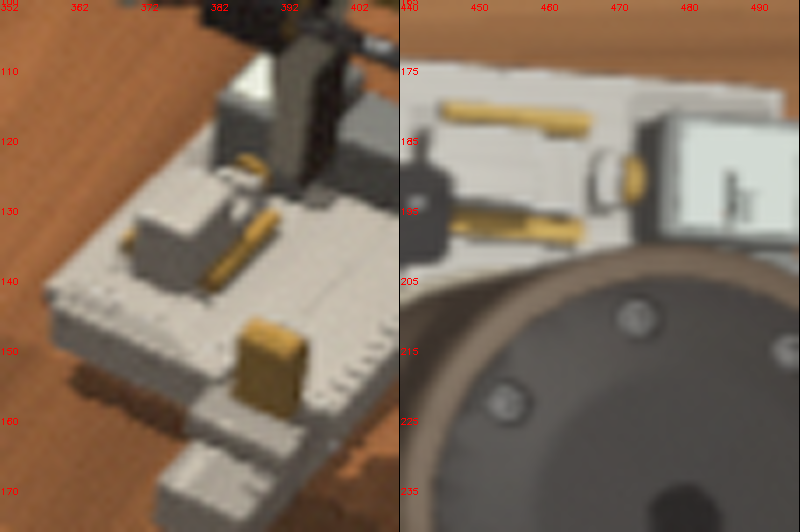

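Run:
```python
from h import *
from plant import r
s=r.get_state(); print(s["joints"],s["tcp_pos"])
for C in ([.6042,-.2492,1.4693,.7098],[.6035,-.249,1.472,.7107]): print(world(C,(27+C[3]*100,85,62)), world(C,(27+11.8,85,62)),[np.cos(C[2]),np.sin(C[2])])
```

```text
[ 9.30776514e+00  6.61142785e+00 -2.45238995e+01  1.15811419e-02
 -5.87420654e+01 -1.50136061e+01] [ 0.49179647 -0.11382195  0.17868274]
[[ 0.52956498 -0.14311185  0.062     ]] [[ 0.52356874 -0.20198729  0.062     ]] [np.float64(0.10132215572159578), np.float64(0.9948536680135067)]
[[ 0.52858769 -0.14302419  0.062     ]] [[ 0.52274156 -0.20200517  0.062     ]] [np.float64(0.0986356847625424), np.float64(0.9951236112621509)]
```

```bash
python3 -m creep '[[44,0.25,-0.2,0,0,0,6.9],[44,0.25,-0.2,0,0,0,6.9],[44,0.25,-0.2,0,0,0,6.9],[44,0.25,-0.2,0,0,0,6.9],[44,0.25,-0.2,0,0,0,6.9],[44,0.25,-0.2,0,0,0,6.9],[44,0,0,0,0,0,6.9],[44,0,0,0,0,0,6.9]]'
python3 -m creep '[[44,0,0,0,0,0,6.9],[44,0,0,0,0,0,6.9],[44,0,0,0,0,0,6.9],[44,0,0,0,0,0,6.9],[44,0,0,0,0,0,6.9],[44,0,0,0,0,0,0],[44,0,0,0,0,0,0],[44,0,0,0,0,0,0]]'
```

```text
time_s: 12.68
tcp_pos: [0.5306, -0.1458, 0.1772]
eef_rot: [180.0, 0.0, -40.4]
contact_force: [-0.8, -0.1, 0.6]
gripper_width: 0.0439
gripper_force: 0.0
time_s: 13.35
tcp_pos: [0.5298, -0.1451, 0.1774]
eef_rot: [180.0, 0.0, -6.4]
contact_force: [-0.6, -0.0, -0.3]
gripper_width: 0.044
gripper_force: 0.0
```

```bash
python3 -m creep '[[44,-0.02,0.08,-0.6,0,0,0.6],[44,0,0,-1,0,0,0],[44,0,0,-1,0,0,0],[44,0,0,-1,0,0,0],[44,0,0,-1,0,0,0],[44,0,0,-0.5,0,0,0],[44,0,0,0,0,0,0],[44,0,0,0,0,0,0]]'
```

```text
time_s: 14.02
tcp_pos: [0.5289, -0.1428, 0.0497]
eef_rot: [180.0, 0.1, -5.6]
contact_force: [0.7, -0.2, 0.8]
gripper_width: 0.044
gripper_force: 0.0
```

```bash
python3 -m creep '[[44,0,0,0,0,0,0],[44,0,0,0,0,0,0]]'
```

```text
time_s: 14.18
tcp_pos: [0.53, -0.1427, 0.0514]
eef_rot: [-180.0, -0.1, -5.6]
contact_force: [0.8, -0.2, 0.2]
gripper_width: 0.044
gripper_force: 0.0
```

```bash
python3 -m creep '[[44,0,0,-0.22,0,0,0],[44,0,0,0,0,0,0],[8,0,0,0,0,0,0],[8,0,0,0,0,0,0],[8,0,0,0,0,0,0],[8,0,0,0,0,0,0],[8,0,0,0,0,0,0],[8,0,0,0,0,0,0]]' 40
```

```text
time_s: 14.85
tcp_pos: [0.529, -0.1433, 0.0447]
eef_rot: [180.0, 0.0, -5.5]
contact_force: [0.4, -4.6, -0.1]
gripper_width: 0.0137
gripper_force: 40.0
```

```bash
python3 -m creep '[[8,-0.02,-0.2,0,0,0,0],[8,-0.04,-0.4,0,0,0,0],[8,-0.04,-0.4,0,0,0,0],[8,-0.04,-0.4,0,0,0,0],[8,-0.02,-0.2,0,0,0,0],[8,0,0,0,0,0,0],[8,0,0,0,0,0,0]]'
python3 -m creep '[[8,-0.008,-0.08,0,0,0,0],[8,-0.008,-0.08,0,0,0,0],[8,-0.008,-0.08,0,0,0,0]]'
```

```text
time_s: 15.43
tcp_pos: [0.525, -0.1824, 0.0447]
eef_rot: [-180.0, -0.0, -5.6]
contact_force: [-0.4, 4.3, 1.4]
gripper_width: 0.0138
gripper_force: 40.0
time_s: 15.68
tcp_pos: [0.5245, -0.1873, 0.0447]
eef_rot: [-179.9, -0.0, -5.5]
contact_force: [-2.1, 11.7, 3.5]
gripper_width: 0.0136
gripper_force: 40.0
```

```bash
for i in 1; do python3 -m creep '[[8,-0.006,-0.06,0,0,0,0],[8,-0.006,-0.06,0,0,0,0]]' | egrep 'tcp|cont'; python3 -m creep '[[8,-0.006,-0.06,0,0,0,0],[8,-0.006,-0.06,0,0,0,0]]'| egrep 'tcp|cont'; python3 -m creep '[[8,-0.006,-0.06,0,0,0,0]]'| egrep 'tcp|cont'; python3 -m creep '[[8,-0.006,-0.06,0,0,0,0]]'| egrep 'tcp|cont'; done
```

```text
tcp_pos: [0.5242, -0.1903, 0.0447]
contact_force: [-1.6, 11.1, 3.9]
tcp_pos: [0.5239, -0.193, 0.0447]
contact_force: [-1.3, 13.6, 5.4]
tcp_pos: [0.5238, -0.1945, 0.0446]
contact_force: [-1.1, 15.0, 5.1]
tcp_pos: [0.5236, -0.1959, 0.0446]
contact_force: [-0.5, 14.0, 4.7]
```

```bash
for i in 1; do python3 -m creep '[[8,-0.004,-0.04,0,0,0,0]]' | egrep 'tcp|cont'; python3 -m creep '[[8,-0.004,-0.04,0,0,0,0]]'| egrep 'tcp|cont'; python3 -m creep '[[8,-0.004,-0.04,0,0,0,0]]'| egrep 'tcp|cont'; python3 -m creep '[[8,-0.004,-0.04,0,0,0,0]]'| egrep 'tcp|cont'; done
```

```text
tcp_pos: [0.5235, -0.1969, 0.0447]
contact_force: [-1.5, 13.8, 4.4]
tcp_pos: [0.5234, -0.1979, 0.0447]
contact_force: [-1.3, 14.2, 4.6]
tcp_pos: [0.5234, -0.1989, 0.0447]
contact_force: [-2.1, 13.3, 5.2]
tcp_pos: [0.5233, -0.1995, 0.0447]
contact_force: [-1.1, 19.2, 6.4]
```

```bash
for i in 1; do python3 -m creep '[[8,-0.004,-0.04,0,0,0,0]]' | egrep 'tcp|cont'; python3 -m creep '[[8,-0.004,-0.04,0,0,0,0]]'| egrep 'tcp|cont'; python3 -m creep '[[8,-0.004,-0.04,0,0,0,0]]'| egrep 'tcp|cont'; python3 -m creep '[[8,0,0,0,0,0,0]]'| egrep 'tcp|cont'; done
python3 - <<'E'
from plant import *
import cv2,numpy as np
o=np.zeros((560,800,3),np.uint8)
for i,(n,x0,y0) in enumerate((("side",365,100),("top",455,165))):
    a=capture(n)["frame"][:,:,::-1]; cv2.imwrite(f"pics/{n}6.png",a)
    o[:,i*400:i*400+400]=cv2.resize(a[y0:y0+56,x0:x0+40],None,fx=10,fy=10,interpolation=cv2.INTER_CUBIC)
cv2.imwrite("pics/m6.png",o)
E
```

```text
tcp_pos: [0.5232, -0.2003, 0.0447]
contact_force: [-1.5, 19.8, 5.9]
tcp_pos: [0.5231, -0.2011, 0.0446]
contact_force: [-1.7, 20.1, 7.9]
tcp_pos: [0.523, -0.202, 0.0447]
contact_force: [-2.6, 20.0, 6.3]
tcp_pos: [0.523, -0.2022, 0.0447]
contact_force: [-1.7, 18.2, 6.2]
```

View pics/m6.png

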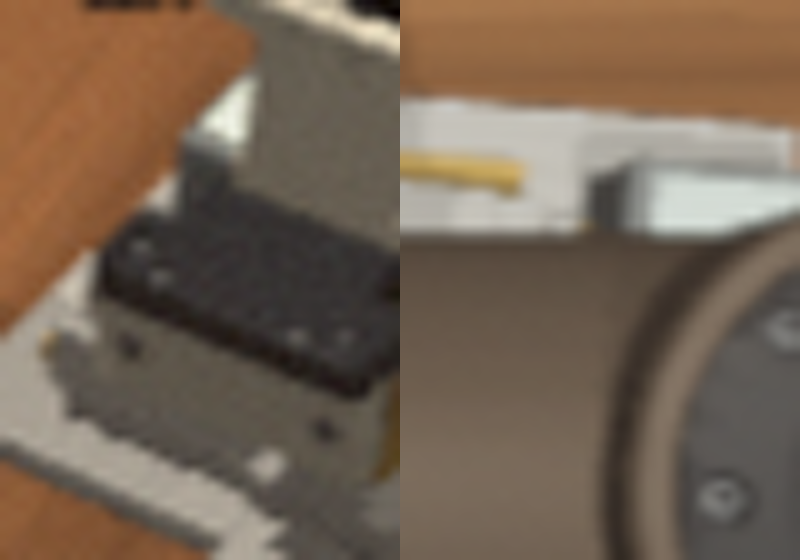

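```bash
python3 -m creep '[[8,-0.003,-0.03,0,0,0,0],[8,0,0,0,0,0,0],[8,0,0,0,0,0,0]]'
python3 -m creep '[[30,0,0,0,0,0,0],[40,0,0,0,0,0,0],[40,0,0,0,0,0,0],[40,0,0,0,0,0,0],[40,0,0,0.5,0,0,0],[40,0,0,1,0,0,0],[40,0,0,1,0,0,0],[40,0,0,1,0,0,0]]'
python3 -m creep '[[40,0,0,1,0,0,0],[40,0,1,1,0,0,0],[40,0,1,0,0,0,0],[40,0,1,0,0,0,0],[40,0,1,0,0,0,0],[40,0,1,0,0,0,0],[40,0,1,0,0,0,0],[40,0,1,0,0,0,0]]'
python3 -m creep '[[40,0,1,0,0,0,0],[40,0,1,0,0,0,0],[40,0,1,0,0,0,0],[40,0,0,0,0,0,0]]'
python3 - <<'E'
from plant import *
import cv2,numpy as np
o=np.zeros((600,800,3),np.uint8)
for i,(n,x0,y0) in enumerate((("side",355,100),("top",440,165))):
    a=capture(n)["frame"][:,:,::-1]; cv2.imwrite(f"pics/{n}7.png",a)
    o[:,i*400:i*400+400]=cv2.resize(a[y0:y0+75,x0:x0+50],None,fx=8,fy=8,interpolation=cv2.INTER_CUBIC)
# pointer close-up
o[300:,400:]=cv2.resize(a[178:202,472:504],(400,300),interpolation=cv2.INTER_CUBIC)
cv2.imwrite("pics/m7.png",o)
E
```

```text
time_s: 17.2
tcp_pos: [0.5229, -0.2028, 0.0447]
eef_rot: [-179.8, -0.0, -5.5]
contact_force: [-1.8, 18.2, 6.1]
gripper_width: 0.0136
gripper_force: 40.0
time_s: 17.87
tcp_pos: [0.5222, -0.2058, 0.1328]
eef_rot: [180.0, 0.1, -5.6]
contact_force: [1.1, 0.2, -0.6]
gripper_width: 0.0401
gripper_force: 0.0
time_s: 18.53
tcp_pos: [0.5225, -0.0297, 0.1821]
eef_rot: [180.0, -0.0, -5.6]
contact_force: [-0.2, -0.1, -0.2]
gripper_width: 0.0401
gripper_force: 0.0
time_s: 18.87
tcp_pos: [0.523, 0.0473, 0.1821]
eef_rot: [-180.0, -0.0, -5.4]
contact_force: [-1.1, 0.1, 0.9]
gripper_width: 0.0404
gripper_force: 0.0
```

View pics/m7.png

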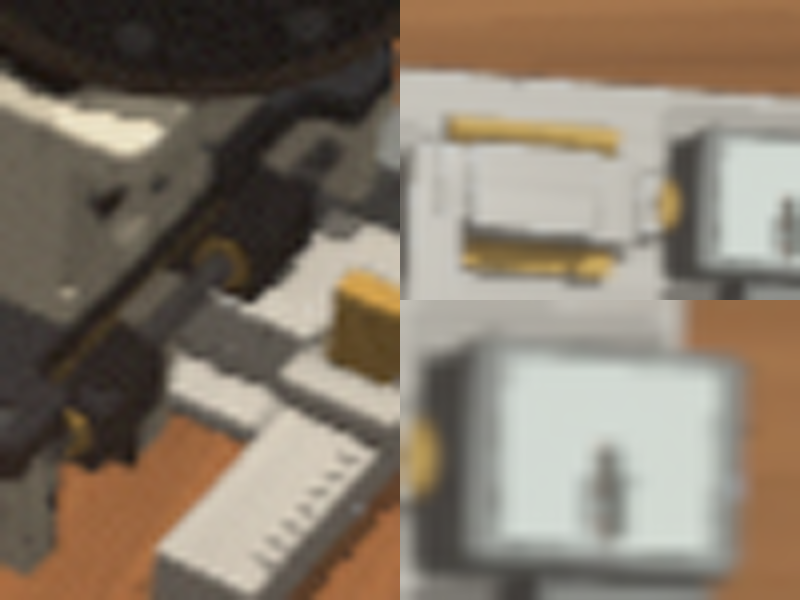

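The top view shows the block in the channel between the jaw and the anvil. The pointer, at about px (488.6, 194), has moved about 1.6 px (4 mm) onto the middle scale line.

```bash
python3 -c "
from plant import *
print(close_job())"
```

```text
the job is handed in; nothing more can be done
None
```

The stepped block lies flat in the caliper channel with its low step to the anvil, held by the released jaw with the anvil pushed in about 4 mm of its 8, and the job is handed in (no verdict came back).

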